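# Set and lock the scroll saw's speed dial

## Robot

A 6-joint arm with a two-finger parallel gripper is mounted at the origin on the work surface. World frame = base frame: x ahead of the robot, y to its left, z up, the work surface at z = 0. Lengths are in mm, angles in degrees, forces in N, time in s.
With the tool pointing down it reaches from about 250 to 775 mm from the base axis. Payload 4 kg.
Tool frame: the origin (TCP) lies at the very end of the fingers, on their centre line; the grasp point (between the pads) lies env.grasp_offset behind it (env.grasp_offset is the distance from the TCP to the grasp point, in mm); z points along the fingers, y is the line along which they close (so a half turn about z gives the same grasp; the last joint's range is limited). The gripper opens to 94 mm and grips with 3 to 60 N. Pads are 16 mm wide; open, the fingers measure 119 mm over their backs; the gripper's body (75 mm by 177 mm) begins 78 mm behind the grasp point.
Start: joints at [58.608, 4.996, 78.535, -0, 96.463, -5.907], TCP at [236.665, 496.498, 205.506] pointing down, gripper open.
Joint ranges: [-177.83, 177.83], [-43.37, 116.18], [15.69, 146.23], [-61.86, 241.86], [9.47, 152.12], [-147.06, 147.06]. Speed limits (degrees/s): [159.86, 159.86, 180, 180, 180, 180].

## Interface

Orientations are given as [roll, pitch, yaw] about the fixed x, y, z axes, in that order (R = Rz(yaw) Ry(pitch) Rx(roll)).
In Python, from workcell import env gives the robot as it stands.
- The arm moves only by the shell command python3 -m handwheel 'ROWS' [FORCE]. ROWS is JSON, one flat list of numbers, 5 for each row, row after row: the shift along the tool's x, y, z in mm, then the turn about the tool's z in degrees, then the finger opening in mm, from 0 to 94. In form: [tx, ty, tz, yaw, gripper, tx, ty, tz, yaw, gripper, ...]. A call has 1 to 8 rows; each row is the pose to reach, as a shift and turn from the pose commanded when the call began, along the tool's axes at that moment; what a row does not reach only later rows make up. A row lasts 1/10 s, in which the tool goes at most 50 mm and 8.59 degrees, less where a joint would pass 70% of its speed; a pose out of reach is approached as far as the arm can. A call with a gripper value outside its range is refused whole. The fingers move at their own pace and stop on an object; FORCE is the grip in N (left out, the last holds). Time passes only in rows, so rows that repeat a pose let the fingers close. It gives the time, the measured TCP pose, the force, the opening and the grip force at its end, in the units of the state.
- env.sense(): the state, without advancing time (a new reading comes with each control period).
- env.camera(name): name is "side" or "top" or "wrist"; returns (picture, depth): 420x560x3 uint8, red, green, blue; 420x560 float32, mm along the optical axis (not along the pixel's ray), 0 where there is no reading.
- env.get_calibration(name): a dict with "K" (3x3 intrinsics, pixels), "world_from_camera" (4x4, takes a point from camera to world coordinates). Camera axes: x right, y down, z forward; pixel columns grow to the right and rows downward; lengths in mm; the calibration is good to about 2 mm. A picture is of the moment at which its call begins: read the wrist's pose just before it. get_calibration takes no time and is no camera call; for the wrist camera it gives the pose at the moment of the call.
- env.sign_off(): hands the job in; it is judged then, once.
The state is a dict: "time": time; "joint_pos": joint angles; "qd": joint speeds; "effort": joint torques, N m; "position": TCP position; "ee_rot": TCP orientation; "ft_force": force on the tool from outside, world axes, zero at the start; "ft_torque": the same for the moment, N m; "grip_width": finger opening in mm; "gripper_force": force on a finger pad.
Only numpy, scipy, OpenCV 4.12 (cv2) and the standard library are available. Lean on these libraries where they do the work, as an engineer would, in place of code of your own. Each camera call takes 0.05 s, during which the arm holds its last target. There are 200 camera calls.

## Task

On the scroll saw's control box, turn the dial clockwise until its red pointer stands at the green rider, then lock it: push the yellow lever of the lock ring clockwise until you feel it bite, and give it about ten degrees more, gently and not as much as twenty, without shifting the setting. Leave the green rider and everything else on the bench where they are.

Things in the scene. Friction and masses are not known exactly. Their poses are not given: they have to be found in the camera images.
- axis (a point): centre of the dial on top of the saw's dark control box (200 x 200 mm, 55 mm high, fixed to the table, on a 270 x 250 mm rubber mat 3 mm thick); dial, washer and lock ring all turn about the vertical line through this point. The point lies on the box's top, 55 mm above the table; heights below are above this point
- pointer (a point): tip of the red pointer of the speed dial, 64 mm from the dial's axis, 8 mm up. It turns with the dial (black skirt of 50 mm radius, 3 to 8 mm up, carrying the grip bar) and points along the bar. The dial turns against 0.08 N m of friction, stays where it is left, and has stops beyond the scale's ends
- bar (a point): point to grip on the dial's upright black grip bar, on the axis, 60 mm up. The bar is 46 mm long (along the pointer's direction), 14 mm thick, its underside 38 mm up and its top 72 mm up. The dial's round stem below it has 11 mm radius
- mark (a point): inner end of the green rider that marks the wanted setting on the scale round the dial, 64 mm from the axis; the rider is 20 x 8 mm, 2 to 8 mm up, reaches from 66 to 86 mm from the axis and belongs where it is. It is always 28 to 109 degrees clockwise (from above) of the dial's starting pointer
- lever (a point): top of the yellow lever of the steel lock ring, 54 mm from the axis, 32 mm up. The lever is a radial bar 10 mm wide and 20 mm high (12 to 32 mm up), from 26 to 66 mm from the axis. Clockwise from above tightens. More than 60 N in all, pushing or squeezing, would break it
- ring_mid (a point): middle of the steel lock ring, on the axis, 20 mm up; 29 mm radius, 12 to 29 mm up, between skirt and grip bar. It starts loose and runs freely clockwise (1 N at the lever) for 55 to 105 degrees, each time different, till it bites on the orange washer below; then it turns on only against a steady 10 N or so at the lever and stays where it is left
- clamp (a point): the steel clamp shoe hidden under the lock ring, 20 mm from the axis. It stands still while the ring runs freely; once the ring has bitten, tightening draws it in by 0.17 mm per ten degrees, far too little to be measured: the bite must be felt at the lever
- nut: spare brass nut, 20 mm diameter, 14 mm high, standing on a far corner of the control box; a bystander, to be left alone
- blank: wooden board 130 x 90 x 18 mm lying beside the box; a bystander, to be left alone
- offcut: small curved wooden offcut, 15 mm high, beside the box; a bystander, to be left alone
- driver: screwdriver lying beyond the box; a bystander, to be left alone
- dustbrush: bench brush lying on the table; a bystander, to be left alone
- blades: small jar, 50 mm diameter, 85 mm high; a bystander, to be left alone
- sander: cork sanding block 110 x 65 x 40 mm; a bystander, to be left alone

How it is judged:
By the outcome, as a careful person would: the job done as asked, in the order asked, and still so for the second after the job is handed in, with the robot touching nothing.
It also fails if it takes over 69 s, if anything falls off the work surface, if the arm or the gripper's body presses on something with over 40 N, if the wrist force passes 120 N, or if a joint passes its speed limit or range.

## Working session

There is one attempt and no reset: what is moved stays moved. The work goes in short steps, Python scripts to look and compute and a shell command to move; the robot and the scene stay as the last step left them, time stands still between calls to the robot, and variables do not carry over. Pictures are saved under pics/ and viewed, at most 10 in all, crops included, and the job is handed in when it is done.

```bash
ls; mkdir -p pics
python3 - <<'E'
from workcell import env
import cv2,numpy as np
s=env.sense();print(s['time'],s['position'],s['ee_rot'],env.grasp_offset,s['ft_force'])
for n in('side','top'):
    p,d=env.camera(n);cv2.imwrite(f'pics/{n}0.png',p[:,:,::-1]);np.savez(f'pics/{n}0.npz',p=p,d=d)
    c=env.get_calibration(n);print(c)
E
```

```text
pics
0.0 [236.36536433 496.00262504 204.30760675] [-1.79873442e+02 -1.06207848e-02  1.54513219e+02] 18.8 [ 0.17744812 -0.71676241 -0.3782204 ]
{'K': array([[384.76687443,   0.        , 283.20757159],
       [  0.        , 384.76687443, 206.51979209],
       [  0.        ,   0.        ,   1.        ]]), 'world_from_camera': array([[ 9.96126719e-01, -5.58712060e-02,  6.78967409e-02,
         4.41145056e+02],
       [-8.79161662e-02, -6.19517235e-01,  7.80044321e-01,
        -8.72892734e+02],
       [-1.51881573e-03, -7.82992212e-01, -6.22029653e-01,
         7.60513948e+02],
       [ 0.00000000e+00,  0.00000000e+00,  0.00000000e+00,
         1.00000000e+00]])}
{'K': array([[464.99339528,   0.        , 283.84741341],
       [  0.        , 464.99339528, 214.53621733],
       [  0.        ,   0.        ,   1.        ]]), 'world_from_camera': array([[ 2.21734509e-02, -9.94754729e-01,  9.98567376e-02,
         4.08530747e+02],
       [-9.99745504e-01, -2.24775015e-02, -1.92068249e-03,
        -1.42221266e+01],
       [ 4.15513796e-03, -9.97887363e-02, -9.94999971e-01,
         1.36986874e+03],
       [ 0.00000000e+00,  0.00000000e+00,  0.00000000e+00,
         1.00000000e+00]])}
```

View pics/top0.png

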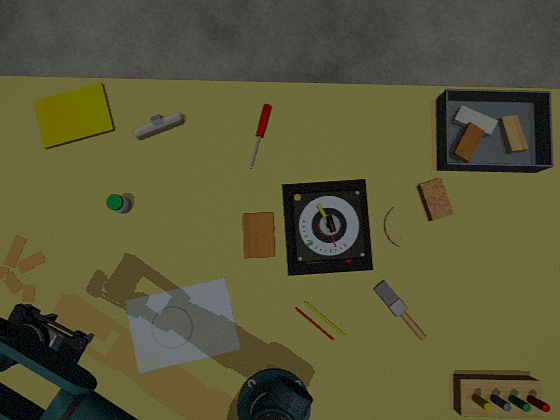

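View pics/side0.png

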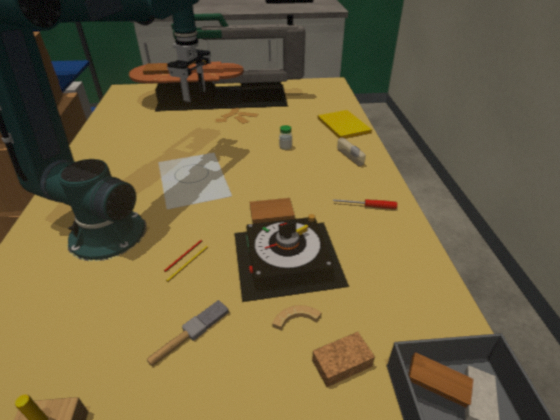

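The top view shows the control box with its dial at about (330,225), the red pointer towards (333,240), the green rider at (310,243), the yellow lever at (321,210) and the nut at (297,198). The side view agrees. Next I'll get rough positions and the wrist camera geometry.

```bash
cat > h.py <<'E'
import cv2,numpy as np
from workcell import env
def ray(c,u,v,z):
    T=c['world_from_camera'];d=T[:3,:3]@np.linalg.solve(c['K'],[u,v,1.]);o=T[:3,3]
    return o+d*(z-o[2])/d[2]
def masks(p):
    h=cv2.cvtColor(p,cv2.COLOR_RGB2HSV);r=lambda a,b:cv2.inRange(h,a,b)
    return dict(red=r((0,150,70),(6,255,255))|r((174,150,70),(180,255,255)),green=r((50,120,40),(90,255,255)),yellow=r((24,150,90),(34,255,255)),white=r((0,0,120),(180,40,255)))
def blobs(m,amin=6):
    n,l,s,c=cv2.connectedComponentsWithStats(m)
    return [(s[i,4],c[i],l==i) for i in range(1,n) if s[i,4]>=amin]
E
python3 - <<'E'
from h import *
for n in('top','side'):
    f=np.load(f'pics/{n}0.npz');p,c=f['p'],env.get_calibration(n)
    x0,y0,x1,y1=(285,180,372,272) if n=='top' else (245,210,335,275)
    for k,m in masks(p).items():
        w=np.zeros_like(m);w[y0:y1,x0:x1]=m[y0:y1,x0:x1]
        for a,ct,_ in blobs(w): print(n,k,a,ct.round(1),[ray(c,*ct,z).round(0)[:2].tolist() for z in(60,87,127)])
c=env.get_calibration('wrist');s=env.sense();from scipy.spatial.transform import Rotation as R
Rt=R.from_euler('xyz',s['ee_rot'],degrees=True).as_matrix()
print(c['K'],(Rt.T@c['world_from_camera'][:3,:3]).round(3),Rt.T@(c['world_from_camera'][:3,3]-s['position']))
print(Rt.round(3))
E
```

```text
top red 11 [332.5 227.1] [[507.0, -155.0], [505.0, -152.0], [502.0, -148.0]]
top red 11 [332.9 238.5] [[475.0, -156.0], [474.0, -154.0], [472.0, -149.0]]
top red 12 [347.5 260.5] [[414.0, -198.0], [414.0, -194.0], [414.0, -189.0]]
top green 19 [309.  243.6] [[459.0, -89.0], [458.0, -88.0], [457.0, -85.0]]
top green 14 [313.6 262.1] [[408.0, -103.0], [408.0, -101.0], [408.0, -98.0]]
top yellow 27 [296.6 197. ] [[591.0, -52.0], [587.0, -51.0], [581.0, -50.0]]
top yellow 41 [320.9 209.9] [[555.0, -121.0], [552.0, -119.0], [548.0, -116.0]]
top white 1394 [329.  224.6] [[514.0, -145.0], [512.0, -142.0], [509.0, -138.0]]
side red 10 [283.3 223.9] [[511.0, -72.0], [508.0, -102.0], [504.0, -148.0]]
side red 16 [272.2 245. ] [[475.0, -152.0], [474.0, -180.0], [472.0, -221.0]]
side red 23 [250.5 268.5] [[417.0, -229.0], [418.0, -254.0], [419.0, -290.0]]
side green 9 [264.2 228.4] [[457.0, -86.0], [457.0, -116.0], [456.0, -161.0]]
side yellow 21 [301.8 227.4] [[560.0, -91.0], [556.0, -121.0], [549.0, -165.0]]
side white 1170 [286.3 249.2] [[510.0, -171.0], [507.0, -198.0], [503.0, -238.0]]
side white 13 [298.5 225.1] [[552.0, -80.0], [548.0, -111.0], [542.0, -156.0]]
side white 23 [288.8 240.6] [[520.0, -140.0], [517.0, -168.0], [512.0, -210.0]]
[[370.02870597   0.         273.45874494]
 [  0.         370.02870597 209.14759752]
 [  0.           0.           1.        ]] [[ 0.001 -0.97  -0.242]
 [ 1.     0.001 -0.   ]
 [ 0.    -0.242  0.97 ]] [  70.30442669   -1.00756752 -179.76348549]
[[-0.903  0.43  -0.001]
 [ 0.43   0.903 -0.002]
 [ 0.    -0.002 -1.   ]]
```

```bash
python3 -m handwheel '[-45,-39,0,-4,60,-90,-78,0,-9,60,-135,-117,0,-14,60,-180,-156,0,-20,60,-225,-195,0,-25,60,-270,-234,0,-30,60,-315,-273,0,-35,60,-350,-306,0,-40,60]' 10
python3 - <<'E'
from h import *
from scipy.spatial.transform import Rotation as R
s=env.sense();Rt=R.from_euler('xyz',s['ee_rot'],degrees=True).as_matrix()
print(s['position'],s['ee_rot'],Rt.T@(np.array([513,-145,205])-s['position']))
E
```

```text
time: 0.9
position: [396.1, 127.7, 205.2]
ee_rot: [180.0, 0.0, -165.3]
ft_force: [0.1, -0.3, 1.0]
grip_width: 59.9
gripper_force: 0.0
[396.11110498 127.71077048 205.18388079] [ 1.79989792e+02  6.42972304e-03 -1.65264033e+02] [-4.36760982e+01 -2.93473324e+02  1.36498189e-01]
```

```bash
python3 -m handwheel '[-7,-48,0,0,60,-14,-96,0,0,60,-21,-144,0,0,60,-29,-192,0,0,60,-36,-240,0,0,60,-44,-293,0,0,60,-44,-293,0,0,60,-44,-293,0,0,60]'
python3 - <<'E'
from h import *
s=env.sense();p,d=env.camera('wrist');c=env.get_calibration('wrist')
cv2.imwrite('pics/w1.png',p[:,:,::-1]);np.savez('pics/w1.npz',p=p,d=d,K=c['K'],T=c['world_from_camera'])
print(s['position'],s['ee_rot'])
for k,m in masks(p).items():
    for a,ct,b in blobs(m,60): print(k,a,ct.round(1),np.median(d[b]),[ray(c,*ct,z).round(0)[:2].tolist() for z in(60,87,127)])
E
```

```text
time: 1.7
position: [511.7, -143.8, 204.3]
ee_rot: [179.9, -0.1, -165.6]
ft_force: [-0.0, 0.8, -0.3]
grip_width: 59.7
gripper_force: 0.0
[ 511.69691045 -143.76982511  204.25557005] [ 1.79881092e+02 -1.07453288e-01 -1.65619341e+02]
red 157 [235.9  72.4] 326.50653 [[416.0, -200.0], [418.0, -197.0], [422.0, -192.0]]
red 172 [269.8 149.3] 316.93884 [[470.0, -157.0], [468.0, -157.0], [465.0, -158.0]]
red 165 [271.2 203.1] 262.8783 [[516.0, -144.0], [510.0, -145.0], [501.0, -147.0]]
green 181 [348.3 155.7] 319.14374 [[458.0, -89.0], [457.0, -95.0], [455.0, -104.0]]
white 142 [185.2  80.7] 309.95477 [[433.0, -239.0], [434.0, -233.0], [435.0, -223.0]]
white 16658 [270.5 188. ] 330.38788 [[503.0, -148.0], [498.0, -149.0], [491.0, -151.0]]
white 98 [390.8 116.4] 316.84048 [[417.0, -64.0], [420.0, -72.0], [423.0, -84.0]]
white 2307 [272.7 200.1] 307.1985 [[513.0, -143.0], [507.0, -145.0], [499.0, -147.0]]
```

View pics/w1.png

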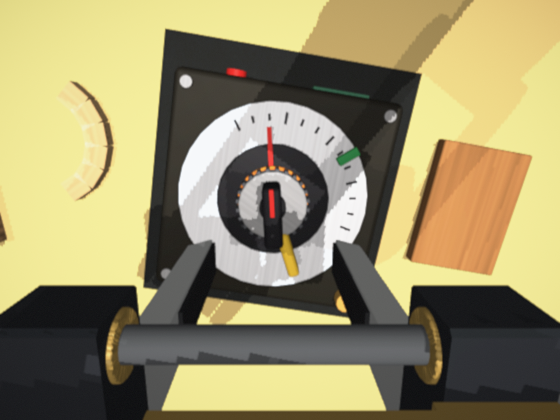

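The wrist view shows the dial centred near (271,195), the pointer tip at (269,128), the rider at (348,156), the lever at (290,260) and the bar's top stripe at (271,203).

```bash
cat >> h.py <<'E'
def cloud(c,d,b):
    v,u=np.nonzero(b&(d>0));z=d[v,u];P=np.linalg.solve(c['K'],np.stack([u,v,np.ones_like(u)]).astype(float))*z
    T=c['world_from_camera'];return (T[:3,:3]@P).T+T[:3,3]
def circ(P):
    A=np.c_[2*P[:,:2],np.ones(len(P))];s=np.linalg.lstsq(A,(P[:,:2]**2).sum(1),rcond=None)[0]
    return s[:2],np.sqrt(s[2]+s[:2]@s[:2])
def look(p,d,c,ax=None):
    M=masks(p);o={}
    w=max(blobs(M['white']),key=lambda b:b[0])[2];z=np.median(cloud(c,d,w)[:,2])
    h=cv2.convexHull(np.argwhere(w)[:,::-1].astype(np.int32))[:,0]
    P=np.array([ray(c,u,v,z) for u,v in h]);C,r=circ(P)
    for _ in range(4):
        e=np.abs(np.hypot(*(P[:,:2]-C).T)-r);P=P[e<max(1.5,np.median(e)*2)];C,r=circ(P)
    print('plate z',z.round(1),'centre',C.round(1),'r',r.round(1))
    if ax is None: ax=C
    for k in('red','green','yellow'):
        for a,ct,b in blobs(M[k],40):
            Q=cloud(c,d,b);zq=np.median(Q[:,2]);v,u=np.nonzero(b)
            Q=np.array([ray(c,i,j,zq) for i,j in zip(u,v)])[:,:2]-ax
            m=Q.mean(0);rr=np.hypot(*Q.T)
            if np.hypot(*m)<100: print(k,a,ct.round(0),'z',zq.round(1),'rel',m.round(1),'ang',np.degrees(np.arctan2(m[1],m[0])).round(1),'r',rr.min().round(1),rr.max().round(1),'axis dir',np.degrees(np.arctan2(*np.linalg.svd(Q-m,full_matrices=False)[2][0][::-1])).round(1))
E
python3 - <<'E'
from h import *
f=np.load('pics/w1.npz');c=dict(K=f['K'],world_from_camera=f['T']);look(f['p'],f['d'],c)
f=np.load('pics/top0.npz');p=f['p'].copy();q=np.zeros_like(p);q[180:272,285:372]=p[180:272,285:372];look(q,f['d'],env.get_calibration('top'))
E
```

```text
plate z 58.0 centre [ 512.6 -143.8] r 85.2
red 172 [270. 149.] z 64.8 rel [-42.8 -13.2] ang -162.8 r 30.7 62.7 axis dir 17.3
red 165 [271. 203.] z 128.3 rel [-11.6  -3.7] ang -162.4 r 1.5 22.5 axis dir 17.3
green 181 [348. 156.] z 63.9 rel [-54.4  53.6] ang 135.4 r 66.6 86.0 axis dir -44.8
plate z 55.9 centre [ 513.5 -143.7] r 83.2
yellow 41 [321. 210.] z 85.0 rel [39.2 24.3] ang 31.8 r 27.2 64.5 axis dir -150.1
```

```bash
python3 -m handwheel '[-1,0,20,-3,50,-1,0,60,-3,50,-1,0,95,-3,40,-1,0,108,-3,40,-1,0,108,-3,40,-1,0,108,-3,20,-1,0,108,-3,10,-1,0,108,-3,10]' 25; python3 -m handwheel '[0,0,0,0,10,0,0,0,0,10,0,0,0,0,10,0,0,0,0,10]' 25
```

```text
time: 2.55
position: [514.3, -143.1, 99.7]
ee_rot: [-179.9, 0.2, -162.5]
ft_force: [-0.6, -0.1, 1.0]
grip_width: 19.6
gripper_force: 0.0
time: 2.95
position: [514.4, -143.9, 99.3]
ee_rot: [-179.8, 0.2, -162.5]
ft_force: [1.5, -2.9, 5.0]
grip_width: 13.6
gripper_force: 25.0
```

```bash
python3 -m handwheel '[1,0,0,7,10,1,0,0,14,10,1,0,0,21,10,1,0,0,28,10,1,0,0,28,10]' 25
```

```text
time: 3.45
position: [514.3, -144.4, 99.4]
ee_rot: [-179.9, 0.4, 169.4]
ft_force: [4.5, -3.5, 4.2]
grip_width: 13.7
gripper_force: 25.0
```

```bash
python3 -m handwheel '[0,0,0,8,10,0,0,0,16,10,0,0,0,24,10,0,0,0,30,10,0,0,0,34,10,0,0,0,34,10,0,0,0,34,10]' 25;python3 - <<'E'
from h import *
p,d=env.camera('wrist');c=env.get_calibration('wrist');cv2.imwrite('pics/w2.png',p[:,:,::-1]);look(p,d,c,np.array([512.6,-143.8]))
p,d=env.camera('side');cv2.imwrite('pics/s2.png',p[:,:,::-1])
E
```

```text
time: 4.15
position: [514.1, -144.9, 99.4]
ee_rot: [179.9, 0.4, 135.5]
ft_force: [2.3, -4.7, 4.3]
grip_width: 13.7
gripper_force: 25.0
plate z 57.5 centre [ 512.7 -145.1] r 85.0
red 387 [274. 158.] z 64.5 rel [-32.3  30.8] ang 136.4 r 30.2 62.3 axis dir -45.1
red 379 [274. 252.] z 127.9 rel [-8.6  7.4] ang 139.3 r 0.7 21.5 axis dir -45.1
green 452 [275. 102.] z 63.5 rel [-54.1  53. ] ang 135.6 r 66.1 85.0 axis dir -45.9
```

View pics/w2.png

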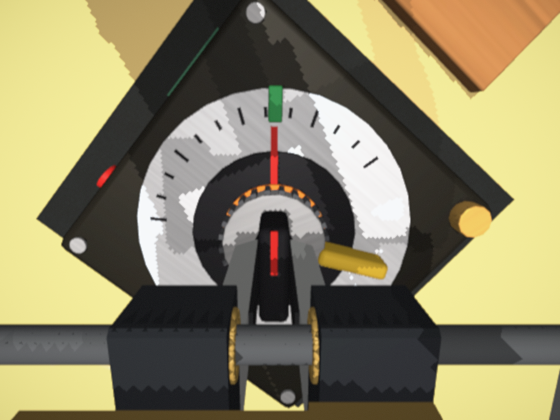

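The pointer tip at (274,128) lines up with the rider's inner end at (275,122), within about half a degree. I'll release and lift.

```bash
python3 -m handwheel '[0,0,0,0,30,0,0,0,0,30,0,0,0,0,30,0,0,-30,0,30,0,0,-70,0,30,0,0,-100,0,30,0,0,-100,0,30]' 10
python3 - <<'E'
from h import *
p,d=env.camera('wrist');c=env.get_calibration('wrist');look(p,d,c)
s=env.sense();print(s['position'],s['ee_rot'],s['ft_force'])
h=cv2.cvtColor(p,cv2.COLOR_RGB2HSV);m=cv2.inRange(h,(20,150,60),(34,255,255))
for a,ct,b in blobs(m,100):
    Q=cloud(c,d,b);zq=np.median(Q[:,2]);v,u=np.nonzero(b);Q=Q[np.abs(Q[:,2]-87)<5]
    if len(Q)<50: continue
    Q=Q[:,:2]-[512.6,-144.3];mm=Q.mean(0);r=np.hypot(*Q.T);print(a,ct,zq,mm,np.degrees(np.arctan2(mm[1],mm[0])),r.min(),r.max())
cv2.imwrite('pics/w3.png',p[:,:,::-1])
E
```

```text
time: 4.95
position: [514.2, -143.6, 202.6]
ee_rot: [179.8, 0.5, 135.5]
ft_force: [0.1, 0.2, 0.5]
grip_width: 30.0
gripper_force: 0.0
plate z 54.6 centre [ 510.5 -144.3] r 85.1
red 177 [272. 146.] z 61.8 rel [-31.8  31.4] ang 135.4 r 31.7 62.6 axis dir -45.6
red 178 [272. 200.] z 124.8 rel [-8.   8.2] ang 134.5 r 0.8 21.9 axis dir -44.5
green 191 [272. 107.] z 60.9 rel [-54.1  54.2] ang 134.9 r 67.4 85.8 axis dir -44.3
yellow 196 [313. 213.] z 84.2 rel [30.  18.4] ang 31.5 r 26.6 44.5 axis dir 26.9
[ 513.03179729 -143.16883184  199.58666985] [179.88570795   0.21271167 135.54124188] [ 0.49252556  0.33730804 -0.87352436]
613 [323.93964111 214.11908646] 83.62645320986948 [36.3380257  23.30730641] 32.676220532590655 25.193968890154384 62.669448404104486
```

View pics/w3.png

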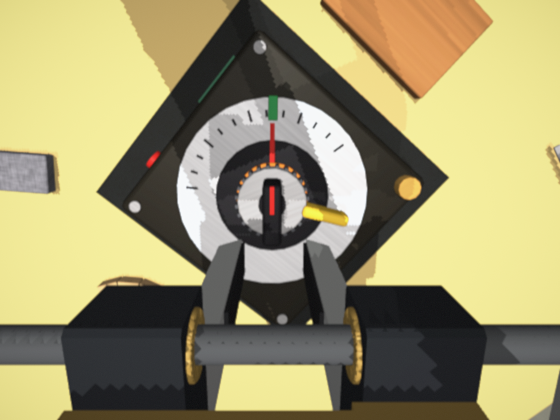

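```bash
python3 -m handwheel '[4,30,0,7,10,7,56,0,13.5,0,7,56,20,13.5,0,7,56,50,13.5,0,7,56,80,13.5,0,7,56,80,13.5,0]' 10
python3 - <<'E'
from h import *
from scipy.spatial.transform import Rotation as R
P=[];
s=env.sense();print(s['position'],s['ee_rot'],s['ft_force'],s['grip_width'])
p,d=env.camera('side');cv2.imwrite('pics/s3.png',cv2.resize(p[170:300,210:370,::-1],(800,650))[:600])
E
```

```text
time: 5.6
position: [541.4, -96.6, 109.7]
ee_rot: [-179.4, -0.6, 122.0]
ft_force: [-0.8, -0.2, -0.2]
grip_width: 0.0
gripper_force: 0.0
[541.39567751 -96.56819522 109.678613  ] [-179.43093223   -0.64989933  122.03615747] [-0.75888839 -0.18003351 -0.22185101] 0.02740195275340604
```

View pics/s3.png

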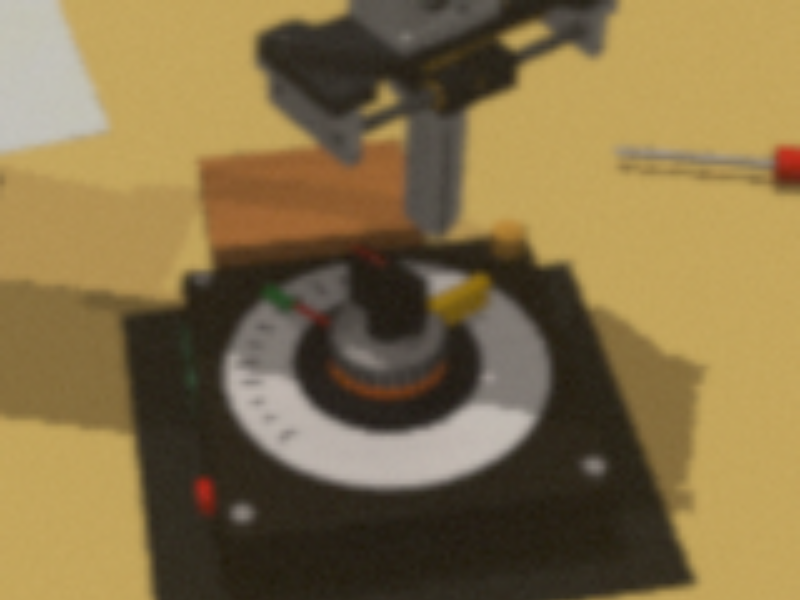

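The side view shows the closed fingers above and behind the yellow lever (480,295), clear of the bar. The measured pose is off from what I expected, so I'll let it settle and read it again.

```bash
python3 -m handwheel '[0,0,0,0,0,0,0,0,0,0]' 10; python3 -m handwheel '[0,0,0,0,0]'|grep -E "pos|rot"
```

```text
time: 5.85
position: [547.2, -98.5, 119.2]
ee_rot: [179.9, 0.1, 122.0]
ft_force: [-0.5, -0.7, 1.2]
grip_width: 0.5
gripper_force: 0.0
position: [547.3, -98.5, 119.3]
ee_rot: [179.9, 0.1, 122.0]
```

```bash
python3 -m handwheel '[0,0,12,0,0,0,0,24,0,0,0,0,36,0,0,0,0,43,0,0,0,0,46,0,0,0,0,46,0,0,0,0,46,0,0,0,0,46,0,0]' 10
python3 - <<'E'
import numpy as np
for off,n in((20,'off20'),(13,'off13')):
  for al in (3,4,5,6,8,12,16,18,24,30,32,36,42,48): 
    a=np.array([-off,-54.]);t=np.radians(al);R=np.array([[np.cos(t),-np.sin(t)],[np.sin(t),np.cos(t)]]);print(n,al,(a-R@a).round(1))
E
```

```text
time: 6.75
position: [546.8, -98.3, 72.1]
ee_rot: [179.9, 0.1, 122.0]
ft_force: [1.1, -0.1, -0.7]
grip_width: 0.2
gripper_force: 0.0
off20 3 [-2.9  1. ]
off20 4 [-3.8  1.3]
off20 5 [-4.8  1.5]
off20 6 [-5.8  1.8]
off20 8 [-7.7  2.3]
off20 12 [-11.7   3. ]
off20 16 [-15.7   3.4]
off20 18 [-17.7   3.5]
off20 24 [-23.7   3.5]
off20 30 [-29.7   2.8]
off20 32 [-31.7   2.4]
off20 36 [-35.6   1.4]
off20 42 [-41.3  -0.5]
off20 48 [-46.7  -3. ]
off13 3 [-2.8  0.6]
off13 4 [-3.8  0.8]
off13 5 [-4.8  0.9]
off13 6 [-5.7  1.1]
off13 8 [-7.6  1.3]
off13 12 [-11.5   1.5]
off13 16 [-15.4   1.5]
off13 18 [-17.3   1.4]
off13 24 [-23.1   0.6]
off13 30 [-28.7  -0.7]
off13 32 [-30.6  -1.3]
off13 36 [-34.2  -2.7]
off13 42 [-39.5  -5.2]
off13 48 [-44.4  -8.2]
```

```bash
python3 -m handwheel '[-4,0,0,0,0,-7,0,0,0,0,-10.8,0.8,0,4,0,-14.6,1.3,0,8,0,-18.5,1.5,0,12,0,-22.4,1.5,0,16,0,-26.2,1.1,0,20,0,-30.1,0.6,0,24,0]' 10; python3 -m handwheel '[-3.8,0.8,0,4,0,-7.6,1.3,0,8,0,-11.5,1.5,0,12,0,-15.4,1.5,0,16,0,-19.2,1.1,0,20,0,-23.1,0.6,0,24,0,-23.1,0.6,0,24,0,-23.1,0.6,0,24,0]'
```

```text
time: 7.55
position: [563.4, -123.2, 71.9]
ee_rot: [179.9, -0.1, 97.9]
ft_force: [1.6, 1.3, 1.1]
grip_width: 0.3
gripper_force: 0.7
time: 8.35
position: [566.7, -146.4, 71.6]
ee_rot: [180.0, -0.0, 74.1]
ft_force: [-0.8, -0.6, 0.1]
grip_width: 0.4
gripper_force: 0.1
```

```bash
cat >> h.py <<'E'
def st():
    s=env.sense();y=np.radians(s['ee_rot'][2]);f=s['ft_force'];q=s['position'][:2]-[512.5,-144.2]
    er=np.array([np.sin(y),-np.cos(y)]);et=np.array([np.cos(y),np.sin(y)])
    print('t %.2f theta %.1f  off(et) %.1f  r(er) %.1f  z %.1f  Ftang %.2f Frad %.2f Fz %.2f'%(s['time'],np.degrees(y)-90,q@et,q@er,s['position'][2],f[:2]@et,f[:2]@er,f[2]))
E
python3 -c "from h import *;st()"
```

```text
t 8.35 theta -15.9  off(et) 12.8  r(er) 52.7  z 71.6  Ftang -0.75 Frad -0.58 Fz 0.07
```

```bash
python3 -m handwheel '[-2.8,0.6,0,3,0,-4.8,0.9,0,5,0,-4.8,0.9,0,5,0,-4.8,0.9,0,5,0]'>/dev/null; python3 -c "from h import *;st()"
```

```text
t 8.75 theta -20.9  off(et) 12.9  r(er) 52.6  z 71.5  Ftang 0.95 Frad 0.39 Fz 1.09
```

```bash
python3 -m handwheel '[-1.9,0.4,0,2,0,-3.8,0.8,0,4,0,-3.8,0.8,0,4,0,-3.8,0.8,0,4,0]'>/dev/null; python3 -c "from h import *;st()"
```

```text
t 9.15 theta -24.9  off(et) 12.7  r(er) 52.6  z 71.5  Ftang 1.05 Frad 0.74 Fz 0.48
```

```bash
cat >> h.py <<'E'
def lev():
    for n in('side','top','wrist'):
        p,d=env.camera(n);c=env.get_calibration(n);m=cv2.inRange(cv2.cvtColor(p,cv2.COLOR_RGB2HSV),(20,140,50),(36,255,255))>0
        Q=cloud(c,d,m);q=Q[:,:2]-[512.5,-144.2];r=np.hypot(*q.T);q=q[(r<68)&(r>25)&(Q[:,2]>76)&(Q[:,2]<92)]
        if len(q)>5: print(n,len(q),'lever',np.degrees(np.arctan2(*q.mean(0)[::-1])).round(1))
E
python3 -m handwheel '[-1.9,0.4,0,2,0,-3.8,0.8,0,4,0,-3.8,0.8,0,4,0,-3.8,0.8,0,4,0]'>/dev/null; python3 -c "from h import *;st();lev()"
```

```text
t 9.55 theta -28.9  off(et) 12.6  r(er) 52.6  z 71.5  Ftang 2.41 Frad 0.63 Fz 0.22
side 72 lever -34.1
wrist 166 lever -26.2
```

```bash
python3 -m handwheel '[-1.9,0.4,0,2,0,-3.8,0.8,0,4,0,-3.8,0.8,0,4,0,-3.8,0.8,0,4,0]'>/dev/null; python3 -c "from h import *;st()"
```

```text
t 10.10 theta -32.9  off(et) 12.5  r(er) 52.6  z 71.5  Ftang 0.37 Frad 0.38 Fz 0.09
```

```bash
python3 -m handwheel '[-1.9,0.4,0,2,0,-3.8,0.8,0,4,0,-3.8,0.8,0,4,0,-3.8,0.8,0,4,0]'>/dev/null; python3 -c "from h import *;st()"
```

```text
t 10.50 theta -36.9  off(et) 12.4  r(er) 52.6  z 71.4  Ftang 0.89 Frad -1.06 Fz 0.48
```

Only free-running force so far (about 1 N). I'll go on in 4° steps.

```bash
python3 -m handwheel '[-1.9,0.4,0,2,0,-3.8,0.8,0,4,0,-3.8,0.8,0,4,0,-3.8,0.8,0,4,0]'>/dev/null; python3 -c "from h import *;st()"
```

```text
t 10.90 theta -40.9  off(et) 12.3  r(er) 52.7  z 71.4  Ftang 1.29 Frad -0.93 Fz 1.16
```

```bash
python3 -m handwheel '[-1.9,0.4,0,2,0,-3.8,0.8,0,4,0,-3.8,0.8,0,4,0,-3.8,0.8,0,4,0]'>/dev/null; python3 -c "from h import *;st()"
```

```text
t 11.30 theta -44.9  off(et) 12.2  r(er) 52.8  z 71.4  Ftang 1.33 Frad 0.29 Fz 0.78
```

```bash
python3 -m handwheel '[-1.9,0.4,0,2,0,-3.8,0.8,0,4,0,-3.8,0.8,0,4,0,-3.8,0.8,0,4,0]'>/dev/null; python3 -c "from h import *;st()"
```

```text
t 11.70 theta -48.9  off(et) 13.6  r(er) 52.6  z 71.5  Ftang 4.96 Frad -2.11 Fz -0.57
```

```bash
python3 -m handwheel '[-1.9,0.4,0,2,0,-3.8,0.8,0,4,0,-3.8,0.8,0,4,0,-3.8,0.8,0,4,0]'>/dev/null; python3 -c "from h import *;st()"
```

```text
t 12.10 theta -52.9  off(et) 14.9  r(er) 52.4  z 71.6  Ftang 8.97 Frad -1.83 Fz -0.60
```

The bite is near θ ≈ -46°: the force climbs from 1 to 5 to 9 N. I'll check in the wrist view how far the lever itself has followed.

```bash
python3 -c "from h import *;st();lev();p,d=env.camera('wrist');look(p,d,env.get_calibration('wrist'),np.array([512.5,-144.2]));cv2.imwrite('pics/w4.png',p[:,:,::-1])"
```

```text
t 12.10 theta -52.9  off(et) 14.9  r(er) 52.4  z 71.6  Ftang 8.97 Frad -1.83 Fz -0.60
side 71 lever -53.5
wrist 165 lever -46.4
plate z 57.6 centre [ 513.1 -145. ] r 84.7
red 316 [ 88. 288.] z 64.6 rel [-35.7  34.7] ang 135.8 r 37.6 63.1 axis dir 134.2
green 534 [ 45. 291.] z 63.4 rel [-52.2  52.9] ang 134.6 r 62.5 85.0 axis dir 137.9
```

View pics/w4.png

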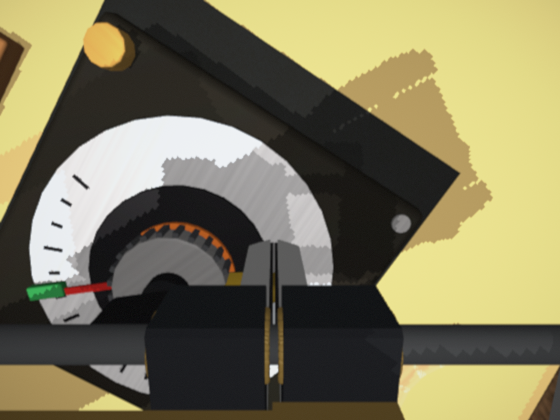

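The pointer (105,288) still lines up with the rider (45,291). The lever is in contact, just left of the finger. I'll hold briefly to see whether the reading is steady.

```bash
python3 -m handwheel '[0,0,0,0,0,0,0,0,0,0,0,0,0,0,0,0,0,0,0,0]'>/dev/null; python3 -c "from h import *;st()"; python3 -m handwheel '[-1.9,0.4,0,2,0,-1.9,0.4,0,2,0,-1.9,0.4,0,2,0]' >/dev/null; python3 -c "from h import *;st();lev()"
```

```text
t 12.70 theta -52.9  off(et) 14.9  r(er) 52.4  z 71.6  Ftang 7.50 Frad -1.59 Fz -1.22
t 13.00 theta -54.9  off(et) 15.0  r(er) 52.4  z 71.6  Ftang 7.80 Frad -2.53 Fz -1.89
side 67 lever -55.7
wrist 161 lever -48.4
```

Plateau at about 8 N, with the lever now following one to one. The bite was at about -47.4°, and the lever stands about 4.5° past it, so it needs 6° more.

```bash
python3 -m handwheel '[-1.9,0.4,0,2,0,-3.8,0.8,0,4,0,-5.7,1.1,0,6,0,-5.7,1.1,0,6,0,-5.7,1.1,0,6,0,-5.7,1.1,0,6,0]' >/dev/null; python3 -c "from h import *;st();lev()"
```

```text
t 13.75 theta -60.9  off(et) 14.9  r(er) 52.3  z 71.6  Ftang 7.80 Frad -1.81 Fz -1.39
side 63 lever -61.5
wrist 163 lever -54.4
```

```bash
python3 -m handwheel '[4,0,0,0,0,8,0,0,0,0,12,0,0,0,0,12,0,-15,0,0,12,0,-45,0,0,12,0,-80,0,0,12,0,-115,0,0,12,0,-130,0,0]' >/dev/null; python3 -m handwheel '[0,-54,0,-40,0,0,-54,0,-40,0,0,-54,0,-40,0,0,-54,0,-40,0,0,-54,0,-40,0,0,-54,0,-40,0,0,-54,0,-40,0]' >/dev/null; python3 -c "
from h import *;st();lev();p,d=env.camera('wrist');look(p,d,env.get_calibration('wrist'));cv2.imwrite('pics/w5.png',p[:,:,::-1])"
```

```text
t 15.40 theta -21.1  off(et) 18.7  r(er) 14.6  z 201.3  Ftang 0.56 Frad -0.62 Fz 0.11
side 71 lever -60.2
wrist 223 lever -58.3
plate z 57.6 centre [ 512.8 -145.3] r 85.1
red 175 [211. 199.] z 64.5 rel [-32.   31.7] ang 135.2 r 31.3 63.3 axis dir -45.3
red 157 [239. 237.] z 128.0 rel [-8.6  8.6] ang 135.1 r 1.9 22.2 axis dir -44.4
green 189 [178. 184.] z 63.6 rel [-53.5  54.5] ang 134.4 r 66.4 86.1 axis dir -46.2
```

View pics/w5.png

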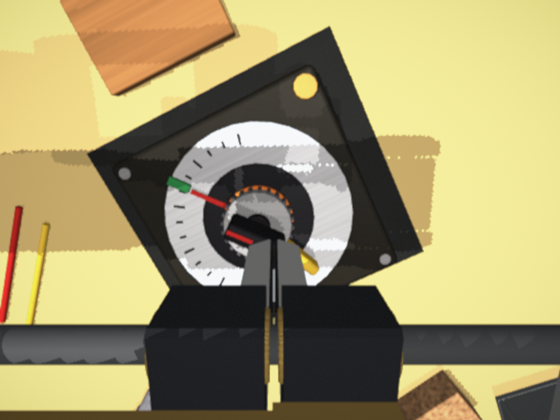

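The pointer tip (192,190) stands at the rider (178,184), with a difference under 1°. The lever is at -58.3° (310,262), as computed, about 10.5° past the bite. The arm is clear, so I'll hand in.

```bash
python3 -c "from workcell import env;print(env.sign_off())"
```

```text
the job is handed in; nothing more can be done
None
```

Job handed in: the dial's pointer stands at the green rider to within about 1°, and the lock lever is about 10.5° past the bite by my estimate (steady push about 8 N). The setting did not shift, the arm is clear, and it took about 15.5 s; I got no verdict back.

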